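# Lock the tip box into its locating nest

### The arm

A 6-joint arm with a two-finger parallel gripper is mounted at the origin on a cart in front of the work surface, level with it; the furniture and walls round the work are solid. World frame = base frame: x ahead of the robot, y to its left, z up, the work surface at z = 0. Lengths are in m, angles in rad, forces in N, time in s.
With the tool pointing down it reaches from about 0.35 to 0.975 m from the base axis. Payload 4.9 kg.
Tool frame: the origin (TCP) lies on the mounting face of the last link; the fingertips stand 173 mm ahead of it and the grasp point (between the pads) lies 155 mm ahead of it; z points along the fingers, y is the direction in which the jaws open and shut (so a half turn about z gives the same grasp; the last joint's range is limited). The gripper opens to 85 mm and grips with 20 to 120 N. Pads are 22 mm wide; open, the fingers measure 114 mm over their backs; the gripper's body (76 mm by 85 mm) begins 54 mm behind the grasp point. The pads swing forward as they close: fully open they stand 13 mm farther back than shut.
Start: joints at [-1.443, 0.053, 1.613, -0, 1.476, -0.119], TCP at [0.153, -0.606, 0.405] pointing down, gripper open.
Joint ranges: [-3.01, 3.01], [-1.01, 2.22], [0.06, 2.58], [-1.02, 4.17], [0.09, 2.62], [-3.14, 3.14]. Speed limits (rad/s): [2.57, 2.57, 3.14, 3.14, 3.14, 3.14].

### API

Orientations are given as a unit quaternion [w, x, y, z].
In Python, from plant import manip gives the robot as it stands.
- The arm moves only by the tool play_rows, never from a script. Its argument "increments" is a list of rows, each an object with "offset": the shift along the tool's x, y, z in mm, a list of three; "twist": the turn about the tool's z in rad; "grip": the opening, from 0 (shut) to 1 (fully open). In form: [{"offset": [dx, dy, dz], "twist": twist, "grip": grip}, ...]. A call has 1 to 5 rows; each row is the pose to reach, as a shift and turn from the pose commanded when the call began, along the tool's axes at that moment; what a row does not reach only later rows make up. A row lasts 1/12 s, in which the tool goes at most 41.7 mm and 7.16 degrees, less where a joint would pass 70% of its speed; a pose out of reach is approached as far as the arm can. A call with a gripper value outside its range is refused whole. The fingers move at their own pace and stop on an object; the grip force is fixed at half the most. Time passes only in rows, so rows that repeat a pose let the fingers close. It gives the time, the measured TCP pose, the force and the opening at its end, in the units of the state.
- manip.state(): the state, without advancing time (a new reading comes with each control period).
- manip.grab_frame(name): name is "side" or "top"; returns the picture (400x640x3 uint8, blue, green, red); there is no depth.
- manip.get_calibration(name): a dict with "fx", "fy", "cx", "cy" (pixels), "k1" (the pictures are not rectified: a ray, as slopes to the right and down, at radius r is drawn at 1 + k1 r^2 times it, then the intrinsics apply), "T" (4x4, takes a point from camera to world coordinates). Camera axes: x right, y down, z forward; pixel columns grow to the right and rows downward; lengths in m; the calibration is good to about 2 mm. A picture is of the moment at which its call begins. get_calibration takes no time and is no camera call.
- manip.job_done(): hands the job in, once; it reports no verdict.
Trained networks look in the newest picture that a camera, given by its name, has taken for a name from the list of things; names that differ only in an ending like _2 or _b are one class to them, and where a whole thing is asked for, a point or a joint stands for the part that bears it (a point fixed in the world has none). Each returns a list of dicts, best first, with "p" (0 to 1); they miss things now and then, are a little off and sometimes report something else, mostly with a low value. They report only what shows in the picture. A call takes as long as a camera call.
- manip.boxes_of(query, camera): "xyz" ([x, y, z] in m, in the coordinates of the camera as it stood for that picture, good to about 4 mm: the middle of the surface that is visible of it).
- manip.tip_of(query, camera): "xyz" ([x, y, z] in m, in the coordinates of the camera as it stood for that picture, good to about 4 mm: a listed point, or the origin of a listed thing).
The state is a dict: "time": time; "joint_pos": joint angles; "joint_vel": joint speeds; "joint_efforts": joint torques, N m; "tool_pos": TCP position; "tool_rot": TCP orientation; "contact_force": force on the tool from outside, world axes, zero at the start; "ft_torque": the same for the moment, N m; "gripper_width": opening from 0.0 (shut) to 1.0 (fully open).
Only numpy, scipy, OpenCV 4.12 (cv2) and the standard library are available. Lean on these libraries where they do the work, as an engineer would, in place of code of your own. Each camera call takes 0.05 s, during which the arm holds its last target. There are 200 camera calls.

### The job

Get the pipette tip box on the metal plate ready for the pipetting run: push it gently along the plate with your fingers until it sits square in the corner, against both the back fence and the end stop, and lock it there by pushing the swing latch all the way shut, so that its arm lies along the side of the box and its toe hooks round the front corner. Grip nothing: the box stays flat on the plate, the latch with its upright post is only pushed, never pinched, and the bottle, beaker and timer standing nearby are left where they are.

Things in the scene. Friction and masses are not known exactly. Their poses are not given: they have to be found in the camera images.
- tip_box: Loose pipette tip box with its lid fixed shut: clear upper half, coloured lower half, rectangular, 84 mm along its x, 122 mm along its y, 68 mm high, about 0.12 kg. Origin: centre of its underside. It stands on the plate; its own x and y axes point the same way as the plate's when it is home.
- locating_plate: Steel plate fixed to the bench, its top 10 mm above the bench. Frame: x away from the robot, y to the robot's left (turned by up to about 0.2 rad), z up; origin at bench height, under the centre of the tip box's home position. It reaches from x -115 to +68 mm and y -205 to +85 mm. A light metal fence and stop make a corner that is open towards -x and -y.
- nest (a point): Point on the plate's top face (10 mm above the plate's origin) where the centre of the tip box's underside lies when the box is home; axes as the plate's. Box home, touching both faces: box origin at +0.5 mm in x and y here.
- back_fence (a point): Top edge of the light metal back fence's working face, level with the nest. The face is upright, at x +42.5 mm of the plate, and runs from y -58 to +75 mm; the fence is 12 mm thick and stands 30 mm above the plate.
- end_stop (a point): Top edge of the light metal end stop's working face. The face is upright, at y +61.5 mm of the plate, and runs from x -42 to +42 mm; the stop is 12 mm thick and stands 30 mm above the plate.
- latch_pivot (a point): Point on the plate's top face on the vertical axis of the latch hinge, at x +49 mm, y -68.5 mm of the plate, just past the right end of the back fence.
- latch (a joint): Swing latch, rad. 0: open, the arm points along the plate's -y, in line with the back fence; grows as the arm swings clockwise seen from above (post towards the robot, then to the left); 1.571: shut on its end stop, the arm along the plate's -x beside the right side of the box. It stays where it is left; stiff hinge, about 0.12 N m, that is 1.1 N at the post. Starts between 0 and 0.06.
- latch_toe (a point): Tip of the latch's toe. The latch is a dark steel arm 10 mm wide, 14 to 26 mm above the plate, 112 mm long from the pivot; 95 mm from the pivot the toe stands out 14 mm sideways. Shut, the arm leaves about 2 mm beside a box that is home and the toe about 4 mm in front of it; if the box is not home they meet it and the latch does not shut.
- latch_post (a point): Upright post to push the latch by, fixed on the latch arm 108 mm from the pivot: steel, 12 mm diameter, with a black knob 17 mm in diameter from 58 to 72 mm above the plate. The point: foot of the post on its axis, 26 mm above the plate.
- bottle_small: Bystander: small screw-capped bottle, 44 mm diameter, 88 mm high, right of the plate. Origin: centre of its underside. Leave it alone.
- beaker: Bystander: glass beaker, 63 mm diameter, 75 mm high, right of the plate. Origin: centre of its underside. Leave it alone.
- timer: Bystander: flat bench timer, 62 x 62 x 18 mm, left of the plate. Origin: centre of its underside. Leave it alone.

How it is judged:
At the end, for the whole second after the job is handed in: The tip box lies flat on the plate, at rest in the corner, its origin within 4 mm of home along x and 3 mm along y, square to the fences within 2 degrees, and the latch is shut (joint above 1.52 of 1.571 rad) (x of tip_box in the frame of nest between -0.004 and 0.003 m and y of tip_box in the frame of nest between -0.003 and 0.003 m and z of tip_box in the frame of nest below 0.003 m and angle between the x axis of tip_box and the x axis of nest, either way round below 0.035 rad and angle between tip_box's own z axis and vertical below 0.03 rad and value of joint latch above 1.52 rad and linear speed of tip_box below 0.01 m/s); the robot touches nothing.
It fails at once if the tip box is lifted or tipped (z of tip_box in the frame of nest above 0.01 m or angle between tip_box's own z axis and vertical above 0.2 rad).
It fails at once if the bottle, the beaker or the timer is moved by over 15 mm (distance of any of bottle_small, beaker, timer from where it was at the start of the episode above 0.015 m).
It fails at once if the latch is gripped or forced (over 36 N between the fingers and the plate with its latch) (contact force between the fingers and locating_plate above 36 N).
It fails at once if the tip box is squeezed or rammed (over 36 N between fingers and box) (contact force between the fingers and tip_box above 36 N).
It also fails if it takes over 67 s, if anything falls off the work surface, if the arm or the gripper's body presses on something with over 40 N, if the wrist force passes 120 N, or if a joint passes its speed limit or range.

## Working session

There is one attempt and no reset: what is moved stays moved. The work goes in short steps, Python scripts to look and compute and a tool call to move; the robot and the scene stay as the last step left them, time stands still between calls to the robot, and variables do not carry over. Pictures are saved under pics/ and viewed, about 8 in all and at most 12, crops included, and the job is handed in when it is done.

Besides the shell and the picture viewer there is one more tool, called after ">>>" by a JSON object that holds its "api" and its "payload". play_rows: Moves the arm, as the interface text tells. Its arguments: {"type":"object","properties":{"increments":{"type":"array"}},"required":["increments"]}

```bash
mkdir -p pics; cat > h.py <<'E'
import numpy as np, cv2
from plant import manip
from scipy.spatial.transform import Rotation as R
def w(q,cam,f='tip_of',n=1):
    T=np.array(manip.get_calibration(cam)["T"]); out=[]
    for d in getattr(manip,f)(q,cam)[:n]:
        out.append((round(d["p"],2),np.round((T@np.r_[d["xyz"],1])[:3],4)))
    return out
def proj(P,cam):
    c=manip.get_calibration(cam); T=np.linalg.inv(np.array(c["T"]))
    p=T[:3,:3]@np.array(P)+T[:3,3]; s=p[:2]/p[2]; s=s*(1+c["k1"]*(s@s))
    return np.array([c["fx"]*s[0]+c["cx"],c["fy"]*s[1]+c["cy"]])
def ray(px,cam,z):
    c=manip.get_calibration(cam); T=np.array(c["T"])
    d=np.array([(px[0]-c["cx"])/c["fx"],(px[1]-c["cy"])/c["fy"]]); s=d.copy()
    for _ in range(20): s=d/(1+c["k1"]*(s@s))
    v=T[:3,:3]@np.r_[s,1]; o=T[:3,3]
    return o+v*(z-o[2])/v[2]
E
python3 - <<'E'
from h import *
for c in("side","top"):
    cv2.imwrite(f"pics/{c}0.png",manip.grab_frame(c)); print(c,np.round(np.array(manip.get_calibration(c)["T"])[:3],2).tolist())
    for q in("tip_box","locating_plate","nest","back_fence","end_stop","latch_pivot","latch_toe","latch_post","bottle_small","beaker","timer"):
        print(q,w(q,c))
s=manip.state();print(s)
E
```

```text
side [[0.99, -0.08, 0.13, 0.37], [-0.15, -0.54, 0.83, -0.86], [0.0, -0.84, -0.54, 0.6]]
tip_box [(0.64, array([ 0.4612, -0.0146,  0.0134]))]
locating_plate [(0.7, array([0.4981, 0.0357, 0.0022]))]
nest [(0.81, array([0.5011, 0.0406, 0.0137]))]
back_fence [(0.61, array([0.5433, 0.0258, 0.0409]))]
end_stop [(0.77, array([0.5142, 0.095 , 0.0408]))]
latch_pivot []
latch_toe [(0.6, array([ 0.5033, -0.1369,  0.0314]))]
latch_post [(0.58, array([ 0.5127, -0.1445,  0.0326]))]
bottle_small [(0.85, array([ 0.5718, -0.2885,  0.0015]))]
beaker [(0.55, array([ 4.317e-01, -2.961e-01, -1.000e-04]))]
timer [(0.73, array([ 0.4643, -0.0122,  0.0117]))]
top [[-0.02, -0.98, 0.19, 0.28], [-1.0, 0.01, -0.02, 0.02], [0.01, -0.19, -0.98, 1.17]]
tip_box [(0.78, array([ 0.4643, -0.0095,  0.0069]))]
locating_plate [(0.68, array([ 0.5028,  0.0297, -0.0008]))]
nest [(0.76, array([0.505, 0.035, 0.009]))]
back_fence [(0.68, array([0.5115, 0.0929, 0.0427]))]
end_stop [(0.88, array([0.5122, 0.0938, 0.0396]))]
latch_pivot [(0.64, array([ 0.5361, -0.0408,  0.0085]))]
latch_toe [(0.72, array([ 0.4965, -0.1372,  0.0288]
[... 219 characters left out ...]
]
{'time': 1.2, 'joint_pos': array([-1.44298666e+00,  5.26681336e-02,  1.61284243e+00, -3.96630096e-05,
        1.47601660e+00, -1.18992650e-01]), 'joint_vel': array([ 0.00082585,  0.00051851,  0.00177546, -0.00086555,  0.00134228,
        0.00048551]), 'joint_efforts': array([ 3.21786802e-04, -3.93684018e+01, -3.70458663e+01, -1.10957033e-04,
        7.18658757e-04,  6.76071849e-06]), 'tool_pos': array([ 0.15268972, -0.60605121,  0.40475778]), 'tool_rot': array([ 3.28323649e-05,  9.92395503e-01,  1.23090069e-01, -1.95980069e-05]), 'contact_force': array([-0.15372059, -1.08006162, -0.76756682]), 'ft_torque': array([ 0.00348387, -0.01337999, -0.02300777]), 'gripper_width': 0.9973649201509501}
```

View pics/top0.png

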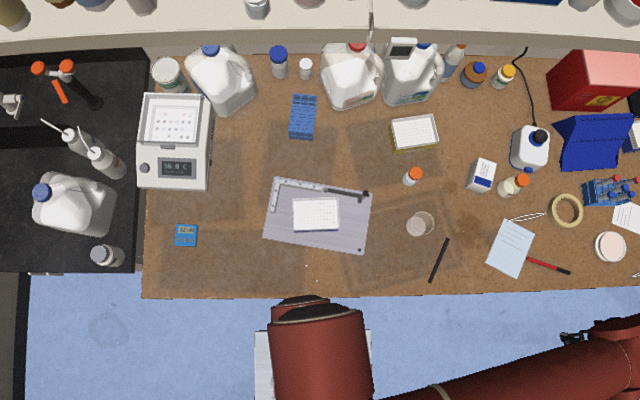

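View pics/side0.png

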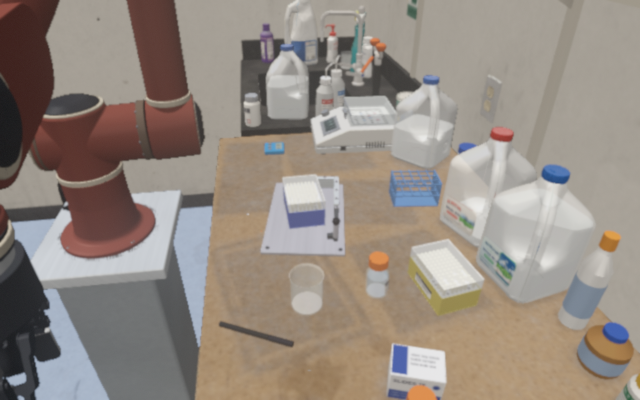

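The top view shows the plate as a tilted quadrilateral, roughly (274,178), (372,193), (365,254), (262,237). The box is at (316,214) and the latch knob is near (366,193). I'll fit the plate and box pose next.

```bash
cat >> h.py <<'E'
def pl(l,x,y,t,z=0):
    c,s=np.cos(t),np.sin(t); l=np.array(l,float)
    return np.array([x+c*l[0]-s*l[1],y+s*l[0]+c*l[1],l[2]+z])
E
cat > fit.py <<'E'
from h import *
from scipy.optimize import minimize
import sys
def lines(p,q): return [(p[i],q[i]) for i in range(len(p))]
def grad(im):
    g=cv2.GaussianBlur(im.astype(np.float32),(0,0),0.8)
    m=0
    for k in range(3):
        m=np.maximum(m,np.hypot(cv2.Sobel(g[...,k],-1,1,0),cv2.Sobel(g[...,k],-1,0,1)))
    return np.minimum(m,150)
def score(p,model,ims,z):
    tot=0
    for cam,g in ims.items():
        pts=[]
        for a,b in model:
            for u in np.linspace(.03,.97,25):
                pts.append(proj(pl(np.array(a)*(1-u)+np.array(b)*u,*p,z),cam))
        pts=np.array(pts,np.float32)
        v=cv2.remap(g,pts[:,0:1].copy(),pts[:,1:2].copy(),1); tot+=v.mean()
    return -tot
def rect(x0,x1,y0,y1,z):
    c=[(x0,y0,z),(x1,y0,z),(x1,y1,z),(x0,y1,z)]; return [(c[i],c[(i+1)%4]) for i in range(4)]
PL=rect(-.115,.068,-.205,.085,.010)
BX=rect(-.042,.042,-.061,.061,.068)
def fit(p0,model,ims,z,st=(.008,.008,.05)):
    best=None
    for dx in (-1,0,1):
        for dy in (-1,0,1):
            for dt in (-1,0,1):
                p=np.array(p0)+np.array([dx,dy,dt])*np.array(st)
                v=score(p,model,ims,z)
                if best is None or v<best[0]: best=(v,p)
    r=minimize(score,best[1],args=(model,ims,z),method="Nelder-Mead",options=dict(initial_simplex=best[1]+np.vstack([np.zeros(3),np.diag([.003,.003,.03])]),xatol=1e-5,maxiter=150))
    return r.x,r.fun
E
python3 - <<'E'
from fit import *
raw={c:cv2.imread(f"pics/{c}0.png") for c in("top","side")}
g={c:grad(i) for c,i in raw.items()}
for cams in (["top"],["side"],["top","side"]):
    G={c:g[c] for c in cams}
    a=fit([.503,.038,-.12],PL,G,0); b=fit([.463,-.012,-.1],BX,G,.010)
    print(cams,np.round(a[0],4),a[1],np.round(b[0],4),b[1])
im=cv2.resize(raw["top"][160:270,240:400],None,fx=5,fy=5,interpolation=2)
for M,p,z in((PL,a[0],0),(BX,b[0],.01)):
    for s,e in M:
        q=[tuple(int(v) for v in ((proj(pl(k,*p,z),"top")-[240,160]+.5)*5)) for k in(s,e)]
        cv2.line(im,*q,(0,0,255),1)
for l in((.049,-.0685,.036),(.049,-.1765,.082)):
    q=((proj(pl(l,*a[0]),"top")-[240,160]+.5)*5).astype(int); cv2.circle(im,tuple(map(int,q)),4,(0,255,0),1)
cv2.imwrite("pics/fit0.png",im)
E
```

```text
Traceback (most recent call last):
  File "fit.py", line 33, in fit
    r=minimize(score,best[1],args=(model,ims,z),method="Nelder-Mead",options=dict(initial_simplex=best[1]+np.vstack([np.zeros(3),np.diag([.003,.003,.03])]),xatol=1e-5,maxiter=150))
  File "fit.py", line 17, in score
    pts.append(proj(pl(np.array(a)*(1-u)+np.array(b)*u,*p,z),cam))
               ~~~~^^^^^^^^^^^^^^^^^^^^^^^^^^^^^^^^^^^^^^^^^^^^^^
  File "h.py", line 10, in proj
    c=manip.get_calibration(cam); T=np.linalg.inv(np.array(c["T"]))
ValueError: time passes only in moves, steps and waits
```

Too many calibration calls, so I'll cache it.

```bash
sed -i 's/manip.get_calibration(/cal(/' h.py; cat >> h.py <<'E'
import functools,os,pickle
@functools.cache
def cal(cam):
    f=f"cal_{cam}.pkl"
    if not os.path.exists(f): pickle.dump(manip.get_calibration(cam),open(f,"wb"))
    return pickle.load(open(f,"rb"))
E
cat > run.py <<'E'
from fit import *
raw={c:cv2.imread(f"pics/{c}0.png") for c in("top","side")}
g={c:grad(i) for c,i in raw.items()}
for cams in (["top"],["side"],["top","side"]):
    G={c:g[c] for c in cams}
    a=fit([.503,.038,-.12],PL,G,0); b=fit([.463,-.012,-.1],BX,G,.010)
    print(cams,np.round(a[0],4),a[1],np.round(b[0],4),b[1])
im=cv2.resize(raw["top"][160:270,240:400],None,fx=5,fy=5,interpolation=2)
for M,p,z in((PL,a[0],0),(BX,b[0],.01)):
    for s,e in M:
        q=[tuple(int(v) for v in ((proj(pl(k,*p,z),"top")-[240,160]+.5)*5)) for k in(s,e)]
        cv2.line(im,*q,(0,0,255),1)
for l in((.049,-.0685,.036),(.049,-.1765,.082)):
    q=((proj(pl(l,*a[0]),"top")-[240,160]+.5)*5).astype(int); cv2.circle(im,tuple(map(int,q)),4,(0,255,0),1)
cv2.imwrite("pics/fit0.png",im)
E
python3 run.py
```

```text
['top'] [ 0.5028  0.0332 -0.1843] -149.9923095703125 [ 0.4627 -0.0124  0.0294] -123.40660095214844
['side'] [ 0.5024  0.0347 -0.1895] -128.3358917236328 [ 0.4625 -0.0083  0.0181] -114.68399047851562
['top', 'side'] [ 0.5025  0.0346 -0.1879] -277.84869384765625 [ 0.4625 -0.0108  0.0176] -230.51449584960938
```

View pics/fit0.png

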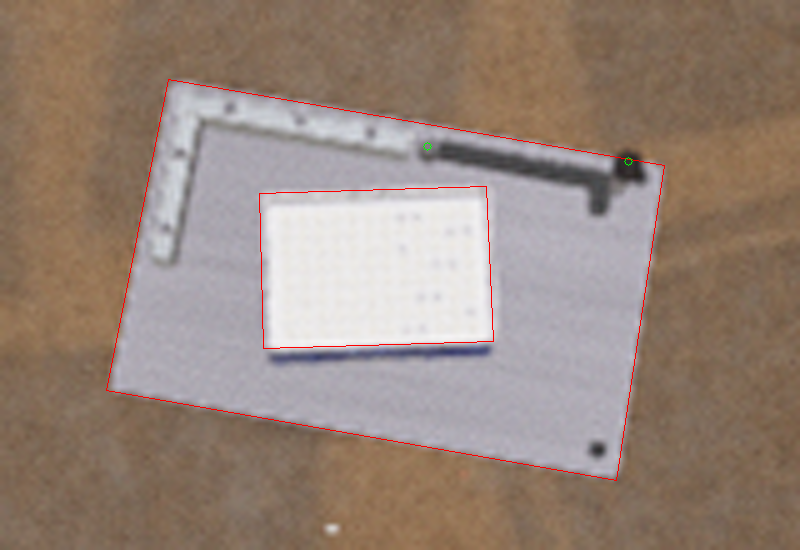

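The plate fit agrees with the picture: pose (0.5025, 0.034), yaw -0.187. The box is at plate (-31, -51) mm and turned by +0.21 rad. The latch is open with its toe towards the box. Next is a helper that turns plate-frame goals into tool-axis moves.

```bash
cat >> h.py <<'E'
PX,PY,PT=.5025,.0340,-.187
def here():
    s=manip.state(); r=R.from_quat(np.r_[s["tool_rot"][1:],s["tool_rot"][0]]).as_matrix()
    c,sn=np.cos(PT),np.sin(PT); d=s["tool_pos"]-[PX,PY,0]
    a=np.arctan2(r[1,0],r[0,0])-PT
    f=s["contact_force"]
    print("t %.2f"%s["time"],"plate TCP mm",np.round(1e3*np.array([c*d[0]+sn*d[1],-sn*d[0]+c*d[1],d[2]]),1),"ang %.3f"%a,"F plate",np.round([c*f[0]+sn*f[1],-sn*f[0]+c*f[1],f[2]],1),"grip %.2f"%s["gripper_width"],"q",np.round(s["joint_pos"],2))
    return s,r,a
def go(lx,ly,z,ang):
    s,r,a=here(); t=pl((lx/1e3,ly/1e3,z/1e3),PX,PY,PT)
    print("->",np.round(1e3*r.T@(t-s["tool_pos"]),1),"twist %.3f"%(a-ang))
E
python3 -c "
from h import *
go(-31,-141,300,1.571)"
```

```text
t 1.20 plate TCP mm [-224.7 -693.9  404.8] ang 0.434 F plate [ 0.  -1.1 -0.8] grip 1.00 q [-1.44  0.05  1.61 -0.    1.48 -0.12]
-> [ 408.2 -420.3  104.7] twist -1.137
```

>>> {"api": "play_rows", "payload": {"increments": [{"offset": [408, -420, 100], "twist": -1.137, "grip": 0.5}, {"offset": [408, -420, 100], "twist": -1.137, "grip": 0.5}, {"offset": [408, -420, 100], "twist": -1.137, "grip": 0.5}, {"offset": [408, -420, 100], "twist": -1.137, "grip": 0.5}, {"offset": [408, -420, 100], "twist": -1.137, "grip": 0.5}]}}

```text
time: 1.62
tool_pos: [0.2559, -0.4266, 0.3693]
tool_rot: [0.0, 0.905, 0.425, 0.0]
contact_force: [0.8, -0.1, -0.1]
gripper_width: 0.502
```

```bash
python3 -c "
from h import *
go(-31,-141,300,1.571)"
```

```text
t 1.62 plate TCP mm [-156.6 -498.4  369.3] ang 1.064 F plate [ 0.8  0.  -0.1] grip 0.50 q [-1.18 -0.24  1.94  0.    1.43 -0.49]
-> [373.5 -63.6  69.3] twist -0.507
```

>>> {"api": "play_rows", "payload": {"increments": [{"offset": [374, -64, 69], "twist": -0.507, "grip": 0.5}, {"offset": [374, -64, 69], "twist": -0.507, "grip": 0.5}, {"offset": [374, -64, 69], "twist": -0.507, "grip": 0.5}, {"offset": [374, -64, 69], "twist": -0.507, "grip": 0.5}, {"offset": [374, -64, 69], "twist": -0.507, "grip": 0.5}]}}

```text
time: 2.03
tool_pos: [0.3594, -0.2495, 0.3324]
tool_rot: [0.001, 0.77, 0.638, 0.0]
contact_force: [0.9, 1.0, -0.3]
gripper_width: 0.5
```

```bash
python3 -c "
from h import *
go(-31,-141,300,1.571)"
```

```text
t 2.03 plate TCP mm [ -87.9 -305.2  332.4] ang 1.570 F plate [ 0.7  1.1 -0.3] grip 0.50 q [-0.78 -0.37  2.11  0.    1.4  -0.59]
-> [164.3  56.6  32.3] twist -0.001
```

>>> {"api": "play_rows", "payload": {"increments": [{"offset": [164, 57, 32], "twist": 0, "grip": 0.5}, {"offset": [164, 57, 32], "twist": 0, "grip": 0.5}, {"offset": [164, 57, 32], "twist": 0, "grip": 0.5}, {"offset": [164, 57, 32], "twist": 0, "grip": 0.5}, {"offset": [164, 57, 32], "twist": 0, "grip": 0.5}]}}

```text
time: 2.45
tool_pos: [0.4473, -0.0971, 0.2993]
tool_rot: [-0.001, 0.77, 0.638, 0.001]
contact_force: [0.1, -0.6, 0.2]
gripper_width: 0.505
```

>>> {"api": "play_rows", "payload": {"increments": [{"offset": [0, 0, 35], "twist": 0, "grip": 0.5}, {"offset": [0, 0, 70], "twist": 0, "grip": 0.5}, {"offset": [0, 0, 90], "twist": 0, "grip": 0.5}, {"offset": [0, 0, 105], "twist": 0, "grip": 0.5}, {"offset": [0, 0, 105], "twist": 0, "grip": 0.5}]}}

```text
time: 2.87
tool_pos: [0.4444, -0.1008, 0.1918]
tool_rot: [-0.003, 0.772, 0.636, -0.002]
contact_force: [-0.9, -0.0, -0.1]
gripper_width: 0.497
```

```bash
python3 -c "
from h import *
go(-31,-141,193,1.571)"
```

```text
t 2.87 plate TCP mm [ -32.  -143.2  191.8] ang 1.566 F plate [-0.9 -0.2 -0.1] grip 0.50 q [-0.39 -0.11  2.16 -0.    1.1  -0.19]
-> [ 2.3  1.  -1.3] twist -0.005
```

>>> {"api": "play_rows", "payload": {"increments": [{"offset": [8, 0, 0], "twist": 0, "grip": 0.5}, {"offset": [14, 0, 0], "twist": 0, "grip": 0.5}, {"offset": [20, 0, 0], "twist": 0, "grip": 0.5}, {"offset": [26, 0, 0], "twist": 0, "grip": 0.5}, {"offset": [32, 0, 0], "twist": 0, "grip": 0.5}]}}

```text
time: 3.28
tool_pos: [0.453, -0.0693, 0.1966]
tool_rot: [0.001, 0.771, 0.636, 0.001]
contact_force: [1.0, -0.0, 0.5]
gripper_width: 0.504
```

>>> {"api": "play_rows", "payload": {"increments": [{"offset": [5, 0, 0], "twist": 0, "grip": 0.5}, {"offset": [10, 0, 0], "twist": 0, "grip": 0.5}, {"offset": [14, 0, 0], "twist": 0, "grip": 0.5}, {"offset": [18, 0, 0], "twist": 0, "grip": 0.5}, {"offset": [20, 0, 0], "twist": 0, "grip": 0.5}]}}

```text
time: 3.7
tool_pos: [0.4562, -0.0497, 0.1953]
tool_rot: [-0.0, 0.772, 0.636, -0.0]
contact_force: [-0.9, -0.3, -0.4]
gripper_width: 0.497
```

```bash
python3 -c "
from h import *
go(-31,-73,191,1.571)
i=manip.grab_frame('top');cv2.imwrite('pics/t1.png',i)
print(w('tip_box','top'))
cv2.imwrite('pics/t1c.png',cv2.resize(i[160:270,240:400],None,fx=4,fy=4,interpolation=2))"
```

```text
t 3.70 plate TCP mm [-29.9 -90.8 195.3] ang 1.566 F plate [-0.8 -0.5 -0.4] grip 0.50 q [-0.27 -0.11  2.15  0.    1.1  -0.08]
-> [17.8 -1.1  4.3] twist -0.005
[(0.9, array([0.4811, 0.0235, 0.0068]))]
```

View pics/t1c.png

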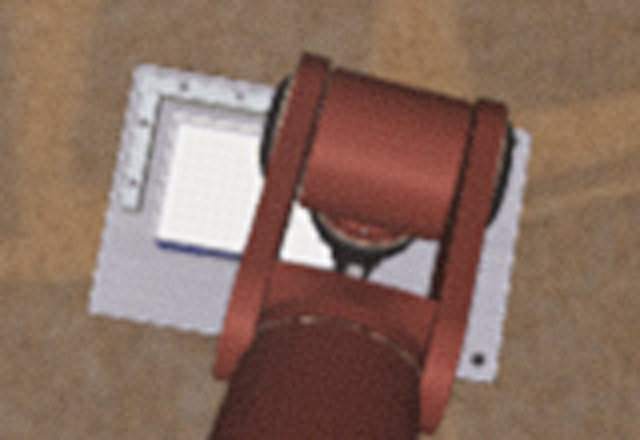

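The box has turned square to the plate and its left edge is about 20 mm from the stop. I'll continue slowly.

>>> {"api": "play_rows", "payload": {"increments": [{"offset": [3, 0, 1], "twist": 0, "grip": 0.5}, {"offset": [6, 0, 2], "twist": 0, "grip": 0.5}, {"offset": [9, 0, 2], "twist": 0, "grip": 0.5}, {"offset": [12, 0, 2], "twist": 0, "grip": 0.5}, {"offset": [14, 0, 2], "twist": 0, "grip": 0.5}]}}

```text
time: 4.22
tool_pos: [0.4588, -0.0361, 0.1932]
tool_rot: [-0.0, 0.772, 0.636, -0.0]
contact_force: [0.7, -0.7, -0.4]
gripper_width: 0.496
```

>>> {"api": "play_rows", "payload": {"increments": [{"offset": [1, 0, 0], "twist": 0, "grip": 0.5}, {"offset": [2, 0, 0], "twist": 0, "grip": 0.5}, {"offset": [2, 0, 0], "twist": 0, "grip": 0.5}]}}

```text
time: 4.47
tool_pos: [0.4592, -0.0343, 0.1933]
tool_rot: [-0.0, 0.772, 0.636, 0.0]
contact_force: [0.2, 0.3, -0.1]
gripper_width: 0.5
```

```bash
python3 -c "
from h import *
go(-31,-72,191,1.571)
i=manip.grab_frame('top');cv2.imwrite('pics/t2.png',i)
from fit import *
g={'top':grad(i)}
# left+front edge of box top only
print(w('tip_box','top'), fit([.478,.03,-.19],[BX[2],((-.042,.061,.068),(-.042,.0,.068))],g,.01))"
```

```text
t 4.47 plate TCP mm [-29.8 -75.2 193.3] ang 1.566 F plate [ 0.1  0.3 -0.1] grip 0.50 q [-0.24 -0.11  2.15  0.    1.1  -0.04]
-> [ 3.2 -1.2  2.3] twist -0.005
[(0.88, array([0.484 , 0.0382, 0.0087]))] (array([ 0.47922053,  0.03226923, -0.20907376]), np.float64(-132.59747314453125))
```

>>> {"api": "play_rows", "payload": {"increments": [{"offset": [1, 0, 0], "twist": 0, "grip": 0.5}, {"offset": [2, 0, 0], "twist": 0, "grip": 0.5}, {"offset": [3, 0, 0], "twist": 0, "grip": 0.5}, {"offset": [3, 0, 0], "twist": 0, "grip": 0.5}]}}

```text
time: 4.9
tool_pos: [0.4599, -0.0323, 0.1937]
tool_rot: [0.001, 0.771, 0.636, -0.001]
contact_force: [-2.2, -6.4, 2.1]
gripper_width: 0.502
```

>>> {"api": "play_rows", "payload": {"increments": [{"offset": [1, 0, 0], "twist": 0, "grip": 0.5}, {"offset": [1, 0, 0], "twist": 0, "grip": 0.5}]}}

```text
time: 5.07
tool_pos: [0.4601, -0.0319, 0.1939]
tool_rot: [0.002, 0.771, 0.637, -0.002]
contact_force: [-3.2, -10.7, 2.0]
gripper_width: 0.502
```

```bash
python3 -c "
from h import *
go(-31,-72,191,1.571)"
```

```text
t 5.07 plate TCP mm [-29.4 -72.6 193.9] ang 1.567 F plate [ -1.1 -11.1   2. ] grip 0.50 q [-0.23 -0.11  2.15 -0.01  1.1  -0.04]
-> [ 0.6 -1.6  2.9] twist -0.004
```

>>> {"api": "play_rows", "payload": {"increments": [{"offset": [-4, 0, 0], "twist": 0, "grip": 0.5}, {"offset": [-25, 0, 0], "twist": 0, "grip": 0.5}, {"offset": [-25, 0, -40], "twist": 0, "grip": 0.5}, {"offset": [-25, 0, -80], "twist": 0, "grip": 0.5}, {"offset": [-25, 0, -100], "twist": 0, "grip": 0.5}]}}

```text
time: 5.48
tool_pos: [0.4561, -0.0556, 0.2977]
tool_rot: [0.002, 0.772, 0.636, 0.002]
contact_force: [0.3, -1.5, 0.6]
gripper_width: 0.499
```

```bash
python3 -c "
from h import *
go(-97,2,290,0)"
```

```text
t 5.48 plate TCP mm [-28.9 -96.6 297.7] ang 1.565 F plate [ 0.6 -1.4  0.6] grip 0.50 q [-0.28 -0.27  2.09  0.    1.31 -0.09]
-> [ 98.2 -68.7   7.3] twist 1.565
```

>>> {"api": "play_rows", "payload": {"increments": [{"offset": [98, -69, 0], "twist": 1.565, "grip": 0.6}, {"offset": [98, -69, 0], "twist": 1.565, "grip": 0.6}, {"offset": [98, -69, 0], "twist": 1.565, "grip": 0.6}, {"offset": [98, -69, 0], "twist": 1.565, "grip": 0.6}, {"offset": [98, -69, 0], "twist": 1.565, "grip": 0.6}]}}

```text
time: 5.9
tool_pos: [0.4049, 0.0563, 0.2931]
tool_rot: [-0.001, 0.923, 0.386, 0.0]
contact_force: [0.3, -0.2, -1.0]
gripper_width: 0.6
```

```bash
python3 -c "
from h import *
go(-97,2,290,0)
i=manip.grab_frame('side');cv2.imwrite('pics/s1.png',i)
print(w('tip_box','side'))"
```

```text
t 5.90 plate TCP mm [-100.     3.8  293.1] ang 0.979 F plate [ 0.3 -0.2 -1. ] grip 0.60 q [-0.04 -0.41  2.21  0.    1.35  0.73]
-> [0.2 3.5 3.1] twist 0.979
[(0.96, array([0.4833, 0.0385, 0.0149]))]
```

>>> {"api": "play_rows", "payload": {"increments": [{"offset": [0, 3, 0], "twist": 0.979, "grip": 0.6}, {"offset": [0, 3, 0], "twist": 0.979, "grip": 0.6}, {"offset": [0, 3, 0], "twist": 0.979, "grip": 0.6}, {"offset": [0, 3, 0], "twist": 0.979, "grip": 0.6}, {"offset": [0, 3, 0], "twist": 0.979, "grip": 0.6}]}}

```text
time: 6.42
tool_pos: [0.4085, 0.0517, 0.2933]
tool_rot: [-0.0, 0.997, 0.083, -0.0]
contact_force: [0.4, -0.3, 0.5]
gripper_width: 0.602
```

>>> {"api": "play_rows", "payload": {"increments": [{"offset": [0, 0, 5], "twist": 0.37, "grip": 0.6}, {"offset": [0, 0, 10], "twist": 0.37, "grip": 0.6}, {"offset": [0, 0, 15], "twist": 0.37, "grip": 0.6}, {"offset": [0, 0, 20], "twist": 0.37, "grip": 0.6}, {"offset": [0, 0, 20], "twist": 0.37, "grip": 0.6}]}}

```text
time: 6.83
tool_pos: [0.408, 0.0519, 0.2722]
tool_rot: [-0.0, 0.995, -0.098, -0.001]
contact_force: [0.0, 1.0, 0.2]
gripper_width: 0.598
```

```bash
python3 -c "
from h import *
go(-99,2,192,0)"
```

```text
t 6.83 plate TCP mm [-96.1  -0.  272.2] ang -0.009 F plate [-0.2  1.   0.2] grip 0.60 q [-0.06 -0.38  2.22  0.    1.3   1.71]
-> [-2.7 -2.  80.2] twist -0.009
```

>>> {"api": "play_rows", "payload": {"increments": [{"offset": [-2, -2, 30], "twist": -0.009, "grip": 0.6}, {"offset": [-2, -2, 60], "twist": -0.009, "grip": 0.6}, {"offset": [-2, -2, 75], "twist": -0.009, "grip": 0.6}, {"offset": [-2, -2, 80], "twist": -0.009, "grip": 0.6}, {"offset": [-2, -2, 80], "twist": -0.009, "grip": 0.6}]}}

```text
time: 7.25
tool_pos: [0.4062, 0.0544, 0.1921]
tool_rot: [0.0, 0.996, -0.094, -0.002]
contact_force: [0.5, 0.1, 0.5]
gripper_width: 0.601
```

>>> {"api": "play_rows", "payload": {"increments": [{"offset": [6, 0, 0], "twist": 0, "grip": 0.6}, {"offset": [11, 0, 0], "twist": 0, "grip": 0.6}, {"offset": [16, 0, 0], "twist": 0, "grip": 0.6}, {"offset": [20, 0, 0], "twist": 0, "grip": 0.6}, {"offset": [24, 0, 0], "twist": 0, "grip": 0.6}]}}

```text
time: 7.67
tool_pos: [0.4313, 0.0498, 0.1943]
tool_rot: [-0.0, 0.995, -0.095, 0.001]
contact_force: [-0.7, 0.1, 0.3]
gripper_width: 0.6
```

```bash
python3 -c "
from h import *
go(-54,2,192,0)"
```

```text
t 7.67 plate TCP mm [-72.9   2.3 194.3] ang -0.004 F plate [-0.7 -0.1  0.3] grip 0.60 q [-0.06 -0.18  2.21  0.    1.11  1.7 ]
-> [18.9  0.2  2.3] twist -0.004
```

>>> {"api": "play_rows", "payload": {"increments": [{"offset": [3, 0, 0], "twist": 0, "grip": 0.6}, {"offset": [6, 0, 1], "twist": 0, "grip": 0.6}, {"offset": [9, 0, 1], "twist": 0, "grip": 0.6}, {"offset": [12, 0, 1], "twist": 0, "grip": 0.6}, {"offset": [14, 0, 1], "twist": 0, "grip": 0.6}]}}

```text
time: 8.08
tool_pos: [0.4443, 0.0472, 0.1922]
tool_rot: [0.0, 0.995, -0.095, -0.0]
contact_force: [-0.2, -0.4, -0.2]
gripper_width: 0.594
```

>>> {"api": "play_rows", "payload": {"increments": [{"offset": [1, 0, 0], "twist": 0, "grip": 0.6}, {"offset": [2, 0, 0], "twist": 0, "grip": 0.6}, {"offset": [3, 0, 0], "twist": 0, "grip": 0.6}, {"offset": [3, 0, 0], "twist": 0, "grip": 0.6}]}}

```text
time: 8.42
tool_pos: [0.4471, 0.0467, 0.1923]
tool_rot: [-0.0, 0.995, -0.095, 0.0]
contact_force: [0.1, 1.3, 0.1]
gripper_width: 0.603
```

```bash
python3 -c "
from h import *
go(-54,2,192,0)"
```

```text
t 8.42 plate TCP mm [-56.8   2.2 192.3] ang -0.004 F plate [-0.1  1.3  0.1] grip 0.60 q [-0.06 -0.13  2.18  0.    1.1   1.7 ]
-> [2.8 0.2 0.3] twist -0.004
```

>>> {"api": "play_rows", "payload": {"increments": [{"offset": [1, 0, 0], "twist": 0, "grip": 0.6}, {"offset": [2, 0, 0], "twist": 0, "grip": 0.6}, {"offset": [2, 0, 0], "twist": 0, "grip": 0.6}]}}

```text
time: 8.67
tool_pos: [0.4491, 0.0463, 0.1924]
tool_rot: [-0.0, 0.995, -0.095, 0.0]
contact_force: [-0.7, 0.3, -0.2]
gripper_width: 0.603
```

>>> {"api": "play_rows", "payload": {"increments": [{"offset": [1, 0, 0], "twist": 0, "grip": 0.6}, {"offset": [1, 0, 0], "twist": 0, "grip": 0.6}]}}

```text
time: 8.83
tool_pos: [0.4496, 0.0462, 0.1921]
tool_rot: [0.0, 0.995, -0.095, -0.001]
contact_force: [-3.1, 0.4, 1.7]
gripper_width: 0.596
```

```bash
python3 -c "
from h import *
go(-54,2,192,0)
i=manip.grab_frame('side');cv2.imwrite('pics/s2.png',i)
print(w('tip_box','side'))
j=manip.grab_frame('top')
o=np.hstack([cv2.resize(i[160:260,250:370],None,fx=3.3,fy=3.3,interpolation=2),cv2.resize(j[165:265,260:380],None,fx=3.3,fy=3.3,interpolation=2)]);cv2.imwrite('pics/c2.png',o)"
```

```text
t 8.83 plate TCP mm [-54.3   2.2 192.1] ang -0.004 F plate [-3.1 -0.2  1.7] grip 0.60 q [-0.06 -0.13  2.17  0.    1.1   1.7 ]
-> [0.3 0.2 0.1] twist -0.004
[(0.9, array([0.505 , 0.0325, 0.0132]))]
```

View pics/c2.png

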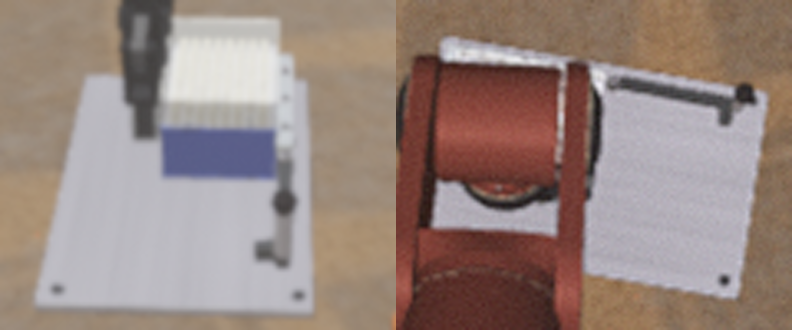

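>>> {"api": "play_rows", "payload": {"increments": [{"offset": [1, 0, 0], "twist": 0, "grip": 0.6}, {"offset": [1, 0, 0], "twist": 0, "grip": 0.6}]}}

```text
time: 9.15
tool_pos: [0.4499, 0.0462, 0.1917]
tool_rot: [-0.0, 0.995, -0.095, -0.002]
contact_force: [-7.9, 1.7, 3.2]
gripper_width: 0.598
```

>>> {"api": "play_rows", "payload": {"increments": [{"offset": [-4, 0, 0], "twist": 0, "grip": 0.6}, {"offset": [-20, 0, 0], "twist": 0, "grip": 0.6}, {"offset": [-20, 0, -40], "twist": 0, "grip": 0.6}, {"offset": [-20, 0, -80], "twist": 0, "grip": 0.3}, {"offset": [-20, 0, -115], "twist": 0, "grip": 0}]}}

```text
time: 9.57
tool_pos: [0.4311, 0.0498, 0.3092]
tool_rot: [-0.0, 0.995, -0.096, 0.001]
contact_force: [2.0, -0.5, 0.6]
gripper_width: 0.326
```

```bash
python3 -c "
from h import *
go(90,-172,305,1.571)"
```

```text
t 9.57 plate TCP mm [-73.1   2.2 309.2] ang -0.005 F plate [ 2.1 -0.1  0.6] grip 0.33 q [-0.06 -0.36  2.14 -0.    1.36  1.71]
-> [163.9 173.5   4.6] twist -1.576
```

>>> {"api": "play_rows", "payload": {"increments": [{"offset": [164, 173, 0], "twist": -1.576, "grip": 0}, {"offset": [164, 173, 0], "twist": -1.576, "grip": 0}, {"offset": [164, 173, 0], "twist": -1.576, "grip": 0}, {"offset": [164, 173, 0], "twist": -1.576, "grip": 0}, {"offset": [164, 173, 0], "twist": -1.576, "grip": 0}]}}

```text
time: 9.98
tool_pos: [0.541, -0.1225, 0.3081]
tool_rot: [0.001, 0.978, 0.209, 0.002]
contact_force: [0.1, 0.1, 0.2]
gripper_width: -0.0
```

```bash
python3 -c "
from h import *
go(90,-172,305,1.571)"
```

```text
t 9.98 plate TCP mm [  66.9 -146.6  308.1] ang 0.608 F plate [0.1 0.1 0.2] grip -0.00 q [-0.36 -0.04  1.87  0.    1.31  0.79]
-> [ 4.4 34.1  3.2] twist -0.963
```

>>> {"api": "play_rows", "payload": {"increments": [{"offset": [4, 34, 0], "twist": -0.963, "grip": 0}, {"offset": [4, 34, 0], "twist": -0.963, "grip": 0}, {"offset": [4, 34, 0], "twist": -0.963, "grip": 0}, {"offset": [4, 34, 0], "twist": -0.963, "grip": 0}, {"offset": [4, 34, 0], "twist": -0.963, "grip": 0}]}}

```text
time: 10.4
tool_pos: [0.5577, -0.1507, 0.3076]
tool_rot: [0.001, 0.867, 0.499, 0.001]
contact_force: [-0.1, 0.1, -0.1]
gripper_width: 0.003
```

>>> {"api": "play_rows", "payload": {"increments": [{"offset": [0, 0, 0], "twist": -0.338, "grip": 0}, {"offset": [0, 0, 0], "twist": -0.338, "grip": 0}, {"offset": [0, 0, 0], "twist": -0.338, "grip": 0}, {"offset": [0, 0, 0], "twist": -0.338, "grip": 0}]}}

```text
time: 10.73
tool_pos: [0.5575, -0.1502, 0.3078]
tool_rot: [0.001, 0.772, 0.636, 0.0]
contact_force: [-0.1, 0.4, -0.1]
gripper_width: 0.001
```

```bash
python3 -c "
from h import *
go(90,-174,217,1.571)
i=manip.grab_frame('top');s=manip.grab_frame('side')
print(w('bottle_small','top'),w('latch_post','side'),w('latch_post','top'))
from fit import *
print('box',fit([.503,.0345,-.187],BX,{'top':grad(i)},.01,(.003,.003,.02)))
print('box side',fit([.503,.0345,-.187],BX,{'side':grad(s)},.01,(.003,.003,.02)))
o=np.hstack([cv2.resize(s[170:310,250:410],None,fx=2.5,fy=2.5,interpolation=2),cv2.resize(i[140:280,240:400],None,fx=2.5,fy=2.5,interpolation=2)]);cv2.imwrite('pics/c3.png',o)"
```

```text
t 10.73 plate TCP mm [  88.3 -170.8  307.8] ang 1.566 F plate [-0.2  0.4 -0.1] grip 0.00 q [-0.39  0.02  1.81 -0.    1.31 -0.2 ]
-> [-3.2  1.5 90.8] twist -0.005
[(0.61, array([ 0.5713, -0.2865,  0.0027]))] [(0.66, array([ 0.5116, -0.144 ,  0.0356]))] []
box (array([ 0.50483267,  0.03125325, -0.20063089]), np.float64(-118.41693115234375))
box side (array([ 0.50443874,  0.03897151, -0.15927373]), np.float64(-125.119384765625))
```

View pics/c3.png

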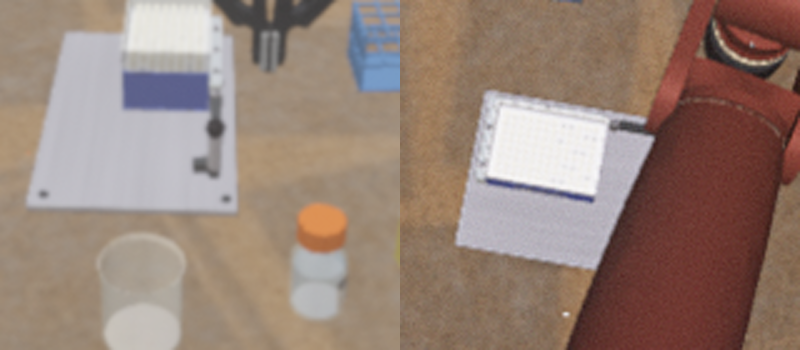

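>>> {"api": "play_rows", "payload": {"increments": [{"offset": [-4, 0, 30], "twist": 0, "grip": 0}, {"offset": [-4, 0, 60], "twist": 0, "grip": 0}, {"offset": [-4, 0, 75], "twist": 0, "grip": 0}, {"offset": [-4, 0, 83], "twist": 0, "grip": 0}, {"offset": [-4, 0, 83], "twist": 0, "grip": 0}]}}

```text
time: 11.4
tool_pos: [0.5556, -0.1536, 0.222]
tool_rot: [-0.002, 0.772, 0.635, -0.001]
contact_force: [-0.1, -1.2, 0.3]
gripper_width: -0.002
```

>>> {"api": "play_rows", "payload": {"increments": [{"offset": [0, -4, 0], "twist": 0, "grip": 0}, {"offset": [0, -8, 0], "twist": 0, "grip": 0}, {"offset": [0, -12, 0], "twist": 0, "grip": 0}, {"offset": [0, -16, 0], "twist": 0, "grip": 0}, {"offset": [0, -20, 0], "twist": 0, "grip": 0}]}}

```text
time: 11.82
tool_pos: [0.5368, -0.1501, 0.2255]
tool_rot: [0.001, 0.772, 0.636, 0.001]
contact_force: [0.1, -0.8, 1.1]
gripper_width: 0.002
```

```bash
cat >> h.py <<'E'
def arc(phi,off,z=225):
    x=49-108*np.sin(phi)+off*np.cos(phi); y=-68.5-108*np.cos(phi)-off*np.sin(phi)
    go(x,y,z,np.pi/2-phi)
E
python3 -c "
from h import *
here()
print(w('latch_post','side'))
arc(.1,23)"
```

```text
t 11.82 plate TCP mm [  67.9 -174.6  225.5] ang 1.565 F plate [ 0.2 -0.8  1.1] grip 0.00 q [-0.41  0.07  1.91  0.    1.16 -0.21]
[(0.66, array([ 0.5116, -0.144 ,  0.0356]))]
t 11.87 plate TCP mm [  67.4 -174.5  225.2] ang 1.565 F plate [1.5 0.2 0.5] grip -0.00 q [-0.41  0.07  1.91 -0.    1.16 -0.21]
-> [-3.8 -6.3  0.2] twist 0.094
```

```bash
cat >> h.py <<'E'
def arcs(phis,off,z=225):
    s,r,a=here()
    for phi in phis:
        x=49-108*np.sin(phi)+off*np.cos(phi); y=-68.5-108*np.cos(phi)-off*np.sin(phi)
        t=pl((x/1e3,y/1e3,z/1e3),PX,PY,PT)
        print("phi %.2f"%phi,np.round(1e3*r.T@(t-s["tool_pos"]),1),"twist %.3f"%(a-np.pi/2+phi))
E
python3 -c "
from h import *
arcs([.06,.12,.18,.24,.30],20)"
```

```text
t 11.87 plate TCP mm [  67.4 -174.5  225.2] ang 1.565 F plate [1.5 0.2 0.5] grip -0.00 q [-0.41  0.07  1.91 -0.    1.16 -0.21]
phi 0.06 [-3.  -4.9  0.2] twist 0.054
phi 0.12 [ -3.7 -11.5   0.2] twist 0.114
phi 0.18 [ -3.9 -18.    0.2] twist 0.174
phi 0.24 [ -3.8 -24.6   0.2] twist 0.234
phi 0.30 [ -3.3 -31.2   0.2] twist 0.294
```

>>> {"api": "play_rows", "payload": {"increments": [{"offset": [-3, -5, 0], "twist": 0.054, "grip": 0}, {"offset": [-3.7, -11.5, 0], "twist": 0.114, "grip": 0}, {"offset": [-4, -18, 0], "twist": 0.174, "grip": 0}, {"offset": [-4, -24.5, 0], "twist": 0.234, "grip": 0}, {"offset": [-3.3, -31, 0], "twist": 0.294, "grip": 0}]}}

```text
time: 12.28
tool_pos: [0.5058, -0.1475, 0.2252]
tool_rot: [0.001, 0.858, 0.514, 0.001]
contact_force: [0.9, -0.8, 0.8]
gripper_width: 0.002
```

```bash
python3 -c "
from h import *
manip.grab_frame('side')
print(w('latch_post','side'))
arcs([.36,.42,.48,.54,.60],20)"
```

```text
[(0.61, array([ 0.4813, -0.1349,  0.0344]))]
t 12.38 plate TCP mm [  36.5 -177.5  224.7] ang 1.271 F plate [-0.2 -0.4  0.7] grip 0.00 q [-0.42  0.    1.98 -0.    1.16  0.06]
phi 0.36 [-1.1 -6.8 -0.3] twist 0.060
phi 0.42 [ -1.7 -13.3  -0.3] twist 0.120
phi 0.48 [ -2.  -19.9  -0.3] twist 0.180
phi 0.54 [ -1.8 -26.5  -0.3] twist 0.240
phi 0.60 [ -1.2 -33.   -0.3] twist 0.300
```

>>> {"api": "play_rows", "payload": {"increments": [{"offset": [-1, -7, 0], "twist": 0.06, "grip": 0}, {"offset": [-1.7, -13.3, 0], "twist": 0.12, "grip": 0}, {"offset": [-2, -20, 0], "twist": 0.18, "grip": 0}, {"offset": [-1.8, -26.5, 0], "twist": 0.24, "grip": 0}, {"offset": [-1.2, -33, 0], "twist": 0.3, "grip": 0}]}}

```text
time: 12.8
tool_pos: [0.4763, -0.1332, 0.2249]
tool_rot: [0.001, 0.924, 0.381, 0.0]
contact_force: [1.2, -1.0, 1.4]
gripper_width: 0.0
```

```bash
python3 -c "
from h import *
arcs([.66,.72,.78,.84,.90],20)"
```

```text
t 12.80 plate TCP mm [   5.3 -169.1  224.9] ang 0.970 F plate [ 1.4 -0.7  1.4] grip 0.00 q [-0.42 -0.07  2.06 -0.    1.16  0.37]
phi 0.66 [-1.3 -7.3 -0.1] twist 0.059
phi 0.72 [ -1.9 -13.8  -0.1] twist 0.119
phi 0.78 [ -2.1 -20.4  -0.1] twist 0.179
phi 0.84 [ -2.  -27.   -0.1] twist 0.239
phi 0.90 [ -1.4 -33.6  -0.1] twist 0.299
```

>>> {"api": "play_rows", "payload": {"increments": [{"offset": [-1.3, -7, 0], "twist": 0.06, "grip": 0}, {"offset": [-2, -14, 0], "twist": 0.12, "grip": 0}, {"offset": [-2, -20.4, 0], "twist": 0.18, "grip": 0}, {"offset": [-2, -27, 0], "twist": 0.24, "grip": 0}, {"offset": [-1.4, -33.5, 0], "twist": 0.3, "grip": 0}]}}

```text
time: 13.22
tool_pos: [0.4516, -0.1103, 0.2249]
tool_rot: [0.001, 0.971, 0.239, 0.001]
contact_force: [0.7, -0.9, 0.0]
gripper_width: 0.003
```

```bash
python3 -c "
from h import *
manip.grab_frame('side')
print(w('latch_post','side'))
arcs([.96,1.02,1.08,1.14,1.2],20)"
```

```text
[(0.67, array([ 0.4375, -0.0908,  0.0349]))]
t 13.32 plate TCP mm [ -23.6 -151.   224.6] ang 0.673 F plate [ 1.2 -0.4 -1. ] grip -0.00 q [-0.4  -0.15  2.13  0.    1.16  0.69]
phi 0.96 [-0.9 -6.  -0.4] twist 0.062
phi 1.02 [ -1.5 -12.6  -0.4] twist 0.122
phi 1.08 [ -1.7 -19.2  -0.4] twist 0.182
phi 1.14 [ -1.5 -25.7  -0.4] twist 0.242
phi 1.20 [ -0.9 -32.3  -0.4] twist 0.302
```

>>> {"api": "play_rows", "payload": {"increments": [{"offset": [-1, -6, 0], "twist": 0.06, "grip": 0}, {"offset": [-1.5, -12.6, 0], "twist": 0.12, "grip": 0}, {"offset": [-1.7, -19, 0], "twist": 0.18, "grip": 0}, {"offset": [-1.5, -25.7, 0], "twist": 0.24, "grip": 0}, {"offset": [-1, -32, 0], "twist": 0.3, "grip": 0}]}}

```text
time: 13.73
tool_pos: [0.4358, -0.0826, 0.2246]
tool_rot: [0.0, 0.996, 0.092, -0.0]
contact_force: [-1.1, -1.3, 0.8]
gripper_width: 0.002
```

```bash
python3 -c "
from h import *
arcs([1.25,1.3,1.35,1.4,1.43],20)"
```

```text
t 13.73 plate TCP mm [ -43.8 -127.   224.6] ang 0.371 F plate [-0.8 -1.5  0.8] grip 0.00 q [-0.36 -0.21  2.18 -0.    1.17  1.03]
phi 1.25 [-1.1 -6.3 -0.4] twist 0.050
phi 1.30 [ -1.7 -11.7  -0.4] twist 0.100
phi 1.35 [ -2.1 -17.2  -0.4] twist 0.150
phi 1.40 [ -2.1 -22.7  -0.4] twist 0.200
phi 1.43 [ -2.  -26.   -0.4] twist 0.230
```

>>> {"api": "play_rows", "payload": {"increments": [{"offset": [-1, -6, 0], "twist": 0.05, "grip": 0}, {"offset": [-1.7, -11.7, 0], "twist": 0.1, "grip": 0}, {"offset": [-2, -17, 0], "twist": 0.15, "grip": 0}, {"offset": [-2, -22.5, 0], "twist": 0.2, "grip": 0}, {"offset": [-2, -26, 0], "twist": 0.23, "grip": 0}]}}

```text
time: 14.15
tool_pos: [0.4292, -0.0572, 0.2246]
tool_rot: [0.0, 1.0, -0.023, 0.0]
contact_force: [-0.8, -1.6, 0.6]
gripper_width: -0.001
```

```bash
python3 -c "
from h import *
i=manip.grab_frame('side')
print(w('latch_post','side'))
arcs([1.46,1.49,1.52,1.54,1.56,1.571],20)
cv2.imwrite('pics/c4.png',cv2.resize(i[170:270,250:370],None,fx=5,fy=5,interpolation=2))"
```

```text
[(0.66, array([ 0.4264, -0.0344,  0.0334]))]
t 14.25 plate TCP mm [ -55.1 -103.2  224.5] ang 0.144 F plate [0.4 0.3 0.3] grip -0.00 q [-0.3  -0.24  2.2  -0.    1.18  1.31]
phi 1.46 [-0.6 -3.  -0.5] twist 0.033
phi 1.49 [-1.  -6.2 -0.5] twist 0.063
phi 1.52 [-1.4 -9.5 -0.5] twist 0.093
phi 1.54 [ -1.6 -11.7  -0.5] twist 0.113
phi 1.56 [ -1.7 -13.9  -0.5] twist 0.133
phi 1.57 [ -1.7 -15.1  -0.5] twist 0.144
```

View pics/c4.png

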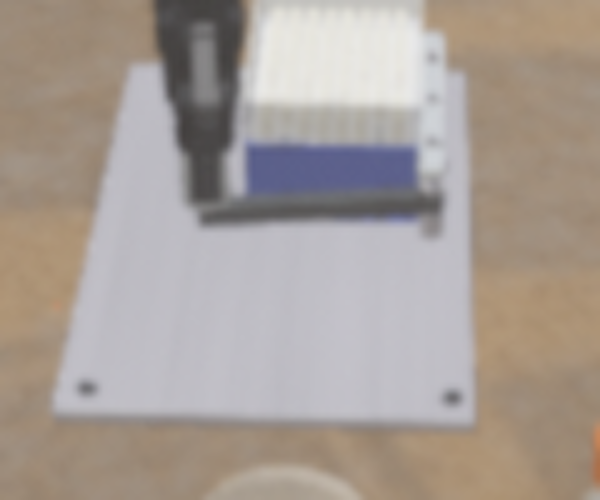

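The arm is nearly shut and its toe clears the front corner of the box. I'll finish in small steps and watch the force.

>>> {"api": "play_rows", "payload": {"increments": [{"offset": [-0.6, -3, 0], "twist": 0.033, "grip": 0}, {"offset": [-1, -6, 0], "twist": 0.063, "grip": 0}, {"offset": [-1.4, -8, 0], "twist": 0.093, "grip": 0}, {"offset": [-1.6, -10, 0], "twist": 0.12, "grip": 0}, {"offset": [-1.6, -10, 0], "twist": 0.144, "grip": 0}]}}

```text
time: 14.67
tool_pos: [0.4279, -0.0473, 0.2244]
tool_rot: [0.0, 0.996, -0.094, -0.0]
contact_force: [-1.1, -1.3, -0.4]
gripper_width: -0.006
```

>>> {"api": "play_rows", "payload": {"increments": [{"offset": [0, -1, 0], "twist": 0, "grip": 0}, {"offset": [0, -2, 0], "twist": 0, "grip": 0}, {"offset": [0, -2, 0], "twist": 0, "grip": 0}]}}

```text
time: 14.92
tool_pos: [0.4282, -0.0452, 0.2243]
tool_rot: [0.0, 0.996, -0.094, -0.0]
contact_force: [-1.4, -1.1, 0.4]
gripper_width: -0.001
```

>>> {"api": "play_rows", "payload": {"increments": [{"offset": [0, -1, 0], "twist": 0, "grip": 0}, {"offset": [0, -2, 0], "twist": 0, "grip": 0}, {"offset": [0, -2, 0], "twist": 0, "grip": 0}]}}

```text
time: 15.17
tool_pos: [0.4285, -0.0432, 0.2243]
tool_rot: [0.0, 0.996, -0.095, -0.0]
contact_force: [-1.3, -1.9, 0.4]
gripper_width: 0.001
```

```bash
python3 -c "
from h import *
arcs([1.571],20)"
```

```text
t 15.17 plate TCP mm [-58.3 -89.7 224.3] ang -0.003 F plate [-0.9 -2.2  0.4] grip 0.00 q [-0.27 -0.24  2.21 -0.    1.18  1.49]
phi 1.57 [-0.7 -1.2 -0.7] twist -0.002
```

>>> {"api": "play_rows", "payload": {"increments": [{"offset": [0, -1, 0], "twist": 0, "grip": 0}, {"offset": [0, -2, 0], "twist": 0, "grip": 0}, {"offset": [0, -2, 0], "twist": 0, "grip": 0}]}}

```text
time: 15.42
tool_pos: [0.4287, -0.0421, 0.2244]
tool_rot: [0.002, 0.996, -0.094, -0.0]
contact_force: [-3.0, -9.4, 0.4]
gripper_width: 0.004
```

>>> {"api": "play_rows", "payload": {"increments": [{"offset": [0, -1, 0], "twist": 0, "grip": 0}, {"offset": [0, -1, 0], "twist": 0, "grip": 0}]}}

```text
time: 15.58
tool_pos: [0.4288, -0.0417, 0.2244]
tool_rot: [0.003, 0.996, -0.094, -0.001]
contact_force: [-4.0, -12.7, 0.4]
gripper_width: -0.0
```

Hard stop reached at about 13 N. I'll back off, rise clear and check.

>>> {"api": "play_rows", "payload": {"increments": [{"offset": [0, 3, 0], "twist": 0, "grip": 0}, {"offset": [0, 25, 0], "twist": 0, "grip": 0}, {"offset": [0, 30, -30], "twist": 0, "grip": 0}, {"offset": [0, 30, -70], "twist": 0, "grip": 0}, {"offset": [0, 30, -110], "twist": 0, "grip": 0}]}}

```text
time: 16.0
tool_pos: [0.4228, -0.0697, 0.3345]
tool_rot: [-0.001, 0.995, -0.095, -0.001]
contact_force: [1.9, -0.9, -0.1]
gripper_width: -0.0
```

>>> {"api": "play_rows", "payload": {"increments": [{"offset": [-40, 200, -60], "twist": 0, "grip": 0}, {"offset": [-40, 200, -60], "twist": 0, "grip": 0}, {"offset": [-40, 200, -60], "twist": 0, "grip": 0}, {"offset": [-40, 200, -60], "twist": 0, "grip": 0}, {"offset": [-40, 200, -60], "twist": 0, "grip": 0}]}}

```text
time: 16.42
tool_pos: [0.347, -0.2559, 0.3942]
tool_rot: [0.0, 0.996, -0.094, 0.001]
contact_force: [1.1, -0.6, 0.9]
gripper_width: -0.002
```

```bash
python3 -c "
from h import *
here()
i=manip.grab_frame('top');s=manip.grab_frame('side')
for c in('top','side'): print(w('latch_post',c),w('latch_toe',c),w('bottle_small',c),w('beaker',c),w('tip_box',c))
print('shut post expected',pl((-.059,-.0685,.036),PX,PY,PT),'toe',pl((-.046,-.0545,.03),PX,PY,PT))
from fit import *
g={'top':grad(i),'side':grad(s)}
b=fit([.503,.0345,-.187],BX,g,.01,(.003,.003,.02))[0]
a=fit([.5025,.034,-.187],PL,g,0,(.003,.003,.02))[0]
d=b-a; c,n=np.cos(a[2]),np.sin(a[2]); print('box rel',c*d[0]+n*d[1],-n*d[0]+c*d[1],d[2])
o=np.hstack([cv2.resize(s[170:270,255:355],None,fx=4,fy=4,interpolation=2),cv2.resize(i[165:265,270:370],None,fx=4,fy=4,interpolation=2)]);cv2.imwrite('pics/c5.png',o)"
```

```text
t 16.42 plate TCP mm [ -98.9 -313.7  394.2] ang -0.002 F plate [ 1.2 -0.3  0.9] grip -0.00 q [-0.81 -0.44  2.05  0.    1.52  0.95]
[(0.55, array([ 0.4284, -0.0242,  0.0379]))] [(0.56, array([ 0.443 , -0.0095,  0.0293]))] [(0.67, array([ 0.5727, -0.287 , -0.0006]))] [(0.64, array([ 4.337e-01, -3.016e-01, -1.000e-04]))] [(0.71, array([0.5071, 0.0349, 0.0069]))]
[(0.64, array([ 0.427 , -0.0196,  0.0334]))] [(0.94, array([ 0.4446, -0.0067,  0.0311]))] [(0.71, array([ 0.5713, -0.2875, -0.0016]))] [(0.6, array([ 0.429 , -0.299 ,  0.0009]))] [(0.81, array([0.5061, 0.0361, 0.0119]))]
shut post expected [ 0.43179361 -0.02233699  0.036     ] toe [ 0.44716974 -0.01099791  0.03      ]
box rel 0.002513834309425192 0.0013397383986112291 0.008868005317589606
```

View pics/c5.png

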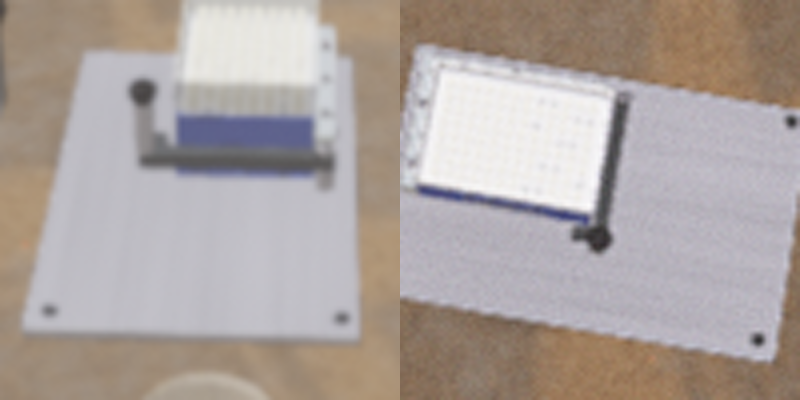

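Arm along the right side of the box, toe round its front corner, box against both faces, bystanders unmoved. I'm handing in.

```bash
python3 -c "
from plant import manip
print(manip.job_done())"
```

```text
the job is handed in; nothing more can be done
None
```

The tip box is in the corner against the end stop and back fence, the swing latch is pushed shut, and the job was handed in at about 16.5 s. I pushed the box with the partly open fingertips, first to the stop (about 11 N) and then to the fence (about 8 N). The shut fingers then swung the latch post round to its hard stop (about 13 N). Nothing was gripped.

**Last checks:**
- **Box:** the picture fit puts it at +2.5 mm in x and +1.3 mm in y from the nest, turned 0.009 rad. Home is +0.5 mm on both axes; I put the extra 1–2 mm down to fit error, since both faces were felt by force. It is still inside the limits, but by only 0.5 mm in x.
- **Latch:** the post and toe were detected within about 6 mm of their expected shut positions, and the picture shows the arm beside the box with the toe round its front corner. I could not read the joint angle directly; "shut" rests on the hard stop and the picture.
- **Bystanders:** the bottle and beaker still measure where they were, within detector noise. The timer was not measured again, but the arm never went near it.
- **Robot:** clear of everything at hand-in.

**A check that disagreed:** before latching, separate box fits from the two cameras differed by about 8 mm in y and 0.04 rad. The side view had put the timer at the box's position at the start, so I used the top view for it. The joint two-camera fit and the contact forces gave the final result.

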